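# Lock the length stop in the cutting rail

## Robot

A 7-joint arm with a two-finger parallel gripper is mounted at the origin on the work surface; the furniture and walls round the work are solid. World frame = base frame: x ahead of the robot, y to its left, z up, the work surface at z = 0. Lengths are in m, angles in rad, forces in N, time in s.
With the tool pointing down it reaches from about 0.4 to 0.85 m from the base axis. Payload 10.4 kg.
Tool frame: the origin (TCP) lies midway between the tips of the shut fingers; the grasp point (between the pads) lies 19 mm behind it; z points along the fingers, y is the line along which they close (so a half turn about z gives the same grasp; the last joint's range is limited). The gripper opens to 87 mm and grips with 3 to 60 N. Pads are 19 mm wide; open, the fingers measure 117 mm over their backs; the gripper's body (75 mm by 190 mm) begins 51 mm behind the grasp point.
Start: joints at [1.227, 0.332, -0.065, 1.46, 0.022, 1.35, -0.088], TCP at [0.197, -0.593, 0.223] pointing down, gripper open.
Joint ranges: [-2.6, 2.6], [-0.5, 2.12], [-1.47, 1.34], [0.16, 2.42], [-1.27, 4.41], [0.06, 2.06], [-2.6, 2.6]. Speed limits (rad/s): [2.22, 2.22, 2.79, 2.79, 3.14, 3.14, 3.14].

## Interface

Orientations are given as a unit quaternion [x, y, z, w].
In Python, from bench import sensors, eyes, order gives the robot as it stands.
- The arm moves only by the tool arm_command, never from a script. Its argument "steps" is a list of rows, each an object with "rot": the turn, a rotation vector about the world's x, y, z in degrees, a list of three; "slide": the shift along the world's x, y, z in m, a list of three; "grip": the opening, from 0 (shut) to 1 (fully open). A call has exactly 8 rows; each row shifts and turns the commanded pose from where the row before left it; what a row does not reach is not made up. A row lasts 1/8 s, in which the tool goes at most 62.5 mm and 10.7 degrees, less where a joint would pass 70% of its speed; a pose out of reach is approached as far as the arm can. A call with a gripper value outside its range is refused whole. The fingers move at their own pace and stop on an object; "newtons" is the grip in N (left out, the last holds). Time passes only in rows, so rows that do not move let the fingers close, or fill a call up. It gives the time, the measured TCP pose, the force, the opening and the grip force at its end, in the units of the state.
- sensors.read_state(): the state, without advancing time (a new reading comes with each control period).
- eyes.camera(name): name is "side" or "top" or "wrist"; returns a dict with "pixels" (420x560x3 uint8, red, green, blue), "intrinsics" (3x3 intrinsics, pixels), "pose" (4x4, takes a point from camera to world coordinates). Camera axes: x right, y down, z forward; pixel columns grow to the right and rows downward; lengths in m; the calibration is good to about 2 mm. A picture is of the moment at which its call begins. There is no depth.
- order.close_job(): hands the job in; it is judged then, once.
Trained networks look in a picture, given as the dict that the camera call returned (one of the last four; its "shot" number tells which), for a name from the list of things; names that differ only in an ending like _2 or _b are one class to them, and where a whole thing is asked for, a point or a joint stands for the part that bears it (a point fixed in the world has none). Each returns a list of dicts, best first, with "conf" (0 to 1); they miss things now and then, are a little off and sometimes report something else, mostly with a low value. They report only what shows in the picture. A call takes as long as a camera call.
- eyes.look_for(name, picture): "bbox" ([left, top, right, bottom] in pixels, round what is visible of it).
The state is a dict: "time": time; "joint_positions": joint angles; "joint_vel": joint speeds; "joint_torque": joint torques, N m; "ee_pos": TCP position; "eef_rot": TCP orientation; "ft_force": force on the tool from outside, world axes, zero at the start; "torque": the same for the moment, N m; "width": finger opening in m; "grip_force": force on a finger pad.
Only numpy, scipy, OpenCV 4.12 (cv2) and the standard library are available. Lean on these libraries where they do the work, as an engineer would, in place of code of your own. Each camera call takes 0.05 s, during which the arm holds its last target. There are 200 camera calls.

## Task

The length stop is standing loose in the slot of the cutting rail. Slide it along the slot until it stands centred opposite the index clip, press it down and give it a quarter turn, either way, so that it springs up and its grooves catch under the lips of the rail with its fin square across the rail; then let go. Do not shift the loose twig beside the rail, the roll of film or the tin.

Things in the scene. Friction and masses are not known exactly. Their poses are not given: they have to be found in the camera images.
- rail: Plain grey metal strut channel screwed flat to the table, slot upwards: 240 mm long along its own y, 84 mm wide along its x, 46 mm high; four low dark screwed tabs stick out 21 mm sideways near its ends. Origin at the centre of its underside. The slot in its top, 34 mm wide, runs between two black end caps; the lips beside it turn down, lower edges 36 mm above the origin.
- rail_slot (a point): Point at the middle of the slot, level with the rail's top (46 mm up). In the channel lies a sprung steel strip that pushes up whatever stands on it: unloaded, its top is level with the lips' lower edges; pushing it 16 mm down takes about 10 N.
- stop: Loose steel length stop (a big channel nut), 0.11-0.23 kg. Origin at the centre of its underside, y along its length. From below: key plate 28 mm (x) by 64 mm (y), 8 mm thick; across each end a ridge whose top is 13 mm above the origin; round neck 28 mm across; round flange; fin. The grooves lie between neck and ridges. It starts on the strip, key along the slot, origin 36 mm above the rail's.
- stop_flange (a point): Centre of the top of the stop's round flange, 32 mm above the stop's origin; flange 72 mm across, 6 mm thick. At the start its underside is 16 mm above the rail's top. Pushed down to within about 2 mm of the rail's top, the ridges pass below the lips and the stop can be turned. Locked, it has risen again: underside 8 mm above the rail's top, stop's origin 28 mm above the rail's.
- stop_fin (a point): Centre of the top of the stop's upright steel fin, 61 mm above the stop's origin. The fin is 14 mm thick (stop's x), 64 mm long (stop's y) and rises 29 mm from the flange; it lies along the slot at the start. It may be pushed, straddled by the fingers or gripped; the stop slides freely along the slot until locked.
- clip: Fixed bright metal index clip: two upright lugs, 18 mm wide along the rail, 49 mm high, each with a 22 mm foot on the table, one on each outer side of the rail opposite each other. It marks where the stop belongs; it does not move and does not block the stop. Origin on the table midway between the lugs, under the rail's centre line; y along the rail, as the rail's y.
- scion_a: Bystander: loose brown twig 152 mm long, 10 mm thick, lying beside the rail on the robot's side. Origin at the centre of its underside, y along it.
- tape_roll: Bystander: loose roll of whitish film, 66 mm across, 26 mm high, lying flat to the left of the rail. Origin at the centre of its underside.
- tin: Bystander: loose round blue tin with a pale lid, 55 mm across, 42 mm high, to the left of the rail. Origin at the centre of its underside.

How it is judged:
At the end, for the whole second after the job is handed in: The stop is locked: fin within 0.2 rad of square across the rail, origin 24.5 to 30.5 mm above the rail's (28 nominal, lips in the grooves), within 8 mm of the rail's centre line, upright within 0.1 rad, at rest, and within 15 mm of the index clip along the rail (angle between the y axis of stop and the x axis of rail, either way round below 0.2 rad and z of stop in the frame of rail between 0.0245 and 0.0305 m and x of stop in the frame of rail between -0.008 and 0.008 m and y of stop in the frame of clip between -0.015 and 0.015 m and angle between stop's own z axis and vertical below 0.1 rad and linear speed of stop below 0.02 m/s); the robot touches nothing.
It fails at once if the loose twig is shifted more than 30 mm (distance of scion_a from where it was at the start of the episode above 0.03 m).
It fails at once if the roll of film is shifted more than 30 mm (distance of tape_roll from where it was at the start of the episode above 0.03 m).
It fails at once if the tin is shifted more than 30 mm (distance of tin from where it was at the start of the episode above 0.03 m).
It also fails if it takes over 51 s, if anything falls off the work surface, if the arm or the gripper's body presses on something with over 40 N, if the wrist force passes 120 N, or if a joint passes its speed limit or range.

## Working session

There is one attempt and no reset: what is moved stays moved. The work goes in short steps, Python scripts to look and compute and a tool call to move; the robot and the scene stay as the last step left them, time stands still between calls to the robot, and variables do not carry over. Pictures are saved under pics/ and viewed, at most 10 in all, crops included, and the job is handed in when it is done.

Besides the shell and the picture viewer there is one more tool, called after "Request:" as name(argument=value, ...) on one line, values as JSON. arm_command: Moves the arm, as the interface text tells. Its arguments: {"type":"object","properties":{"steps":{"type":"array","items":{"type":"object","properties":{"rot":{"type":"array","items":{"type":"number"}},"slide":{"type":"array","items":{"type":"number"}},"grip":{"type":"number"}}}},"newtons":{"type":"number"}},"required":["steps"]}

```bash
mkdir -p pics
cat > h.py <<'E'
import numpy as np, cv2
from bench import sensors, eyes, order
def ray(p,u,v):
    d=np.linalg.inv(p["intrinsics"])@[u,v,1]; T=np.array(p["pose"]); return T[:3,3],T[:3,:3]@d
def onz(p,u,v,z):
    o,d=ray(p,u,v); return o+d*(z-o[2])/d[2]
def proj(p,X):
    T=np.linalg.inv(p["pose"]); c=T[:3,:3]@np.array(X)+T[:3,3]; q=np.array(p["intrinsics"])@c; return q[:2]/q[2]
E
python3 - <<'E'
from h import *
np.set_printoptions(precision=4,suppress=True)
zs=dict(rail=.046,stop=.07,stop_fin=.097,clip=.03,scion_a=.005,tape_roll=.026,tin=.042)
for c in("top","side"):
    p=eyes.camera(c); cv2.imwrite(f"pics/{c}0.png",p["pixels"][:,:,::-1]); print(c,p["pose"][:3],p["intrinsics"][0])
    for n,z in zs.items():
        for r in eyes.look_for(n,p)[:3]:
            b=r["bbox"]; print(n,round(r["conf"],2),np.round(b),onz(p,(b[0]+b[2])/2,(b[1]+b[3])/2,z)[:2])
s=sensors.read_state(); print(s["time"],s["ee_pos"],s["eef_rot"],s["ft_force"],s["width"])
E
```

```text
top [[-0.0123 -0.9961  0.087   0.4078]
 [-0.9996  0.0098 -0.028  -0.0169]
 [ 0.027  -0.0873 -0.9958  0.9516]] [455.2903   0.     282.8152]
rail 0.77 [255. 176. 381. 259.] [ 0.4808 -0.1127]
stop 0.57 [327. 186. 369. 223.] [ 0.5032 -0.17  ]
stop_fin 0.67 [333. 185. 364. 220.] [ 0.5049 -0.1653]
stop_fin 0.58 [179. 188. 215. 222.] [0.5026 0.1198]
clip 0.47 [298. 188. 325. 246.] [ 0.4833 -0.1012]
clip 0.39 [178. 153. 210. 182.] [0.5872 0.1372]
scion_a 0.55 [304. 240. 370. 267.] [ 0.4093 -0.155 ]
scion_a 0.43 [332. 187. 369. 219.] [ 0.5146 -0.1861]
tape_roll 0.64 [176. 188. 218. 221.] [0.5121 0.1319]
tin 0.63 [180. 154. 206. 182.] [0.5847 0.1376]
tin 0.31 [298. 189. 322. 245.] [ 0.4831 -0.0978]
side [[ 0.9853 -0.0499  0.1634  0.3791]
 [-0.1702 -0.3737  0.9118 -0.8022]
 [ 0.0155 -0.9262 -0.3767  0.4067]] [487.0251   0.     279.2505]
rail 0.62 [213. 228. 335. 332.] [ 0.4862 -0.1713]
stop 0.57 [268. 242. 313. 299.] [ 0.5072 -0.1889]
stop_fin 0.68 [265. 240. 314. 296.] [ 0.4963 -0.2316]
clip 0.84 [229. 259. 248. 291.] [ 0.4372 -0.1203]
scion_a 0.85 [207. 280. 240. 325.] [ 0.4099 -0.158 ]
tape_roll 0.8 [249. 209. 274. 235.] [0.5046 0.101 ]
tin 0.74 [287. 201. 312. 228.] [0.5818 0.0928]
0.8 [ 0.1971 -0.5931  0.2226] [0.9872 0.1597 0.     0.0001] [-0.0665 -0.3727  0.4233] 0.08712250102547854
```

View pics/top0.png

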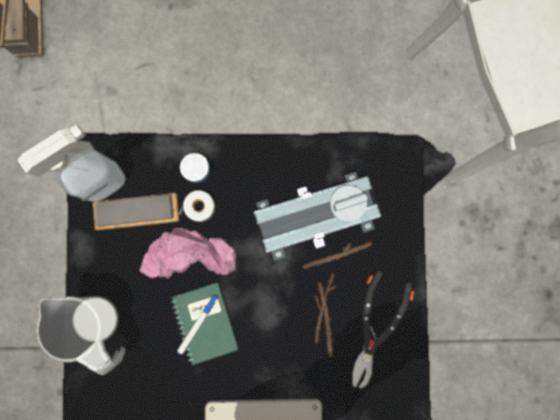

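View pics/side0.png

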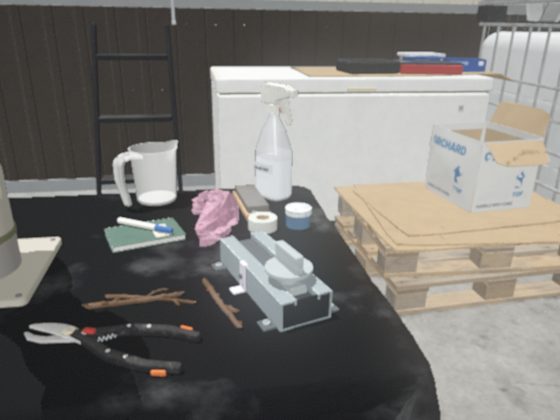

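The top view shows the rail as a slanted grey channel spanning (255,211) to (380,214). The stop's flange is at about (349,203), and the clip's white lugs are at about (304,192) and (319,241). I'll zoom in to get precise points.

Run:
```python
from h import *
a=cv2.imread("pics/top0.png")[165:275,245:395]
cv2.imwrite("pics/topz.png",cv2.resize(a,None,fx=5.3333,fy=5.3333,interpolation=cv2.INTER_CUBIC))
```

```text
(no output)
```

View pics/topz.png

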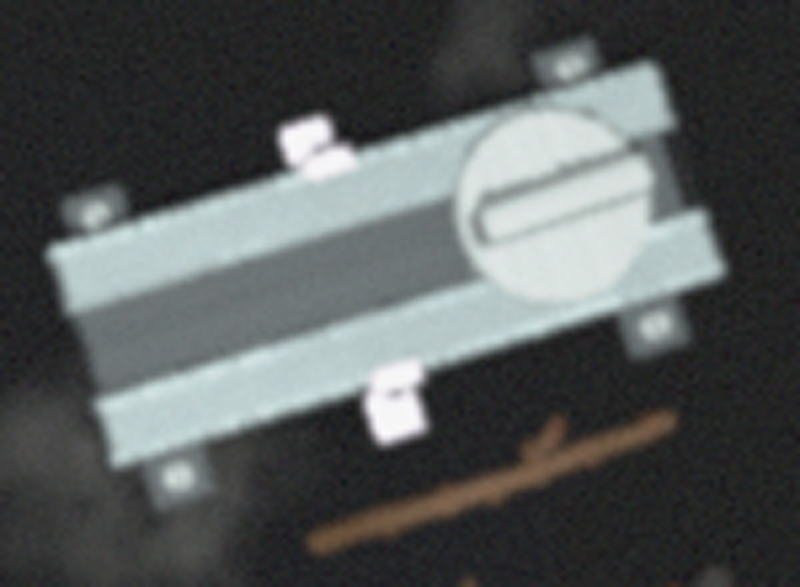

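```bash
cat > geo.py <<'E'
from h import *
np.set_printoptions(precision=4,suppress=True)
p=eyes.camera("top")
f=lambda u,v,z: onz(p,245+(u+.5)/5.3333-.5,165+(v+.5)/5.3333-.5,z)[:2]
c=[f(48,246,.046),f(112,466,.046),f(724,272,.046),f(660,62,.046)]
C=np.mean(c,0); d=(c[0]+c[1]-c[2]-c[3])/2
L=np.linalg.norm(d); d/=L; n=np.array([d[1],-d[0]])
if n[0]<0:n=-n
print("C",C,"L",L,"W",np.linalg.norm(c[0]-c[1]),np.linalg.norm(c[2]-c[3]),"d",d,np.degrees(np.arctan2(d[1],d[0])))
for nm,q in dict(flange=f(553,205,.068),fin=f(568,195,.097),lugfar=f(328,161,.049),lugnear=f(397,376,.049),footfar=f(305,135,0),footnear=f(397,418,0),tw1=f(318,542,.008),tw2=f(668,420,.008)).items():
    print(nm,q,"along",(q-C)@d,"across",(q-C)@n)
E
python3 geo.py
```

```text
C [ 0.4892 -0.1116] L 0.24168172881634015 W 0.08554017021449277 0.08311443188133981 d [-0.2853  0.9584] 106.57928643526785
flange [ 0.5071 -0.1705] along -0.061570980611899306 across 0.0003531915563044008
fin [ 0.5073 -0.1709] along -0.06204152910027868 across 0.0004984596366647632
lugfar [ 0.5266 -0.0894] along 0.010566678993378549 across 0.042198081255387834
lugnear [ 0.4456 -0.1138] along 0.010274108640807923 across -0.04235295201466439
footfar [ 0.5435 -0.0844] along 0.01055009646287585 across 0.05982390704109944
footnear [ 0.4312 -0.1188] along 0.009651425170759703 across -0.057584041050195024
tw1 [ 0.3835 -0.0864] along 0.054342965000867154 across -0.09408646074957716
tw2 [ 0.429  -0.2239] along -0.09046466447153693 across -0.08968641807199404
```

Request:
arm_command(steps=[{"slide": [0.0194,0.0264,0],"rot": [0,0,5.5],"grip": 1},{"slide": [0.0194,0.0264,0],"rot": [0,0,5.5],"grip": 1},{"slide": [0.0194,0.0264,0],"rot": [0,0,5.5],"grip": 1},{"slide": [0.0194,0.0264,0],"rot": [0,0,5.5],"grip": 1},{"slide": [0.0194,0.0264,0],"rot": [0,0,5.5],"grip": 1},{"slide": [0.0194,0.0264,0],"rot": [0,0,5.5],"grip": 1},{"slide": [0.0194,0.0264,0],"rot": [0,0,5.5],"grip": 1},{"slide": [0.0194,0.0264,0],"rot": [0,0,5.5],"grip": 1}])

```text
time: 1.85
ee_pos: [0.3535, -0.3803, 0.2226]
eef_rot: [0.854, 0.52, 0.0, 0.0]
ft_force: [0.1, 0.3, 0.1]
width: 0.0871
grip_force: 0.0
```

Request:
arm_command(steps=[{"slide": [0.0194,0.0264,0],"rot": [0,0,5.5],"grip": 1},{"slide": [0.0194,0.0264,0],"rot": [0,0,5.5],"grip": 1},{"slide": [0.0194,0.0264,-0.01],"rot": [0,0,5.5],"grip": 1},{"slide": [0.0194,0.0264,-0.01],"rot": [0,0,5.5],"grip": 0.6},{"slide": [0.0194,0.0264,-0.01],"rot": [0,0,5.5],"grip": 0.6},{"slide": [0.0194,0.0264,-0.01],"rot": [0,0,5.5],"grip": 0.6},{"slide": [0.0194,0.0264,-0.01],"rot": [0,0,5.5],"grip": 0.6},{"slide": [0.0194,0.0264,0],"rot": [0,0,5.5],"grip": 0.6}])

```text
time: 2.85
ee_pos: [0.508, -0.1686, 0.1711]
eef_rot: [0.597, 0.803, -0.0, -0.001]
ft_force: [0.3, -0.3, 0.3]
width: 0.0537
grip_force: 0.0
```

```bash
cat > st.py <<'E'
from h import *
from scipy.spatial.transform import Rotation as R
np.set_printoptions(precision=4,suppress=True)
def st():
    s=sensors.read_state(); M=R.from_quat(s["eef_rot"]).as_matrix()
    print(s["time"],s["ee_pos"],"yaw y",np.degrees(np.arctan2(M[1,1],M[0,1])),"z",M[:,2],"F",s["ft_force"],"w",s["width"],s["grip_force"]); print("q",np.array(s["joint_positions"])); return s
E
python3 - <<'E'
from st import *
st()
p=eyes.camera("wrist"); cv2.imwrite("pics/w1.png",p["pixels"][:,:,::-1])
for X in ([.5071,-.1708,.097],[.4863,-.1017,.046]): print(proj(p,X))
E
```

```text
2.85 [ 0.508  -0.1686  0.1711] yaw y 16.74465280340373 z [-0.0015  0.0011 -1.    ] F [ 0.3232 -0.3084  0.2542] w 0.05365044725050146 0.0
q [ 0.743   0.2209 -0.572   1.7414  0.126   1.2178  0.4304]
[282.6953 225.6153]
[282.9484 118.9761]
```

View pics/w1.png

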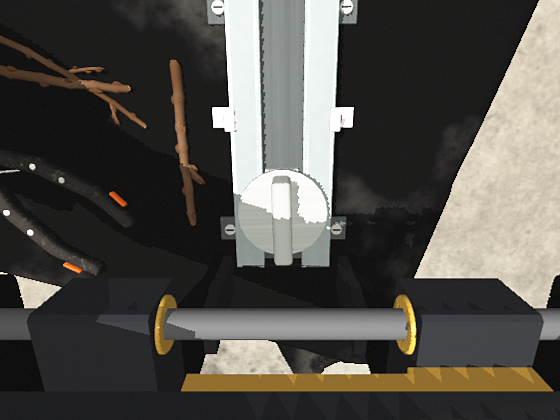

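The wrist view has the fin at (282,222), against a prediction of (283,226). The lugs are at row 118 (predicted 119), and the rail is square to the image. The measurements hold, so I'll descend and grip.

Request:
arm_command(steps=[{"slide": [-0.001,-0.002,-0.02],"rot": [0,0,0],"grip": 0.5},{"slide": [0,0,-0.02],"rot": [0,0,0],"grip": 0.5},{"slide": [0,0,-0.02],"rot": [0,0,0],"grip": 0.5},{"slide": [0,0,-0.02],"rot": [0,0,0],"grip": 0.5},{"slide": [0,0,-0.01],"rot": [0,0,0],"grip": 0.5},{"slide": [0,0,-0.007],"rot": [0,0,0],"grip": 0.3},{"slide": [0,0,0],"rot": [0,0,0],"grip": 0.2},{"slide": [0,0,0],"rot": [0,0,0],"grip": 0.1}], newtons=40)

```text
time: 3.9
ee_pos: [0.5069, -0.1728, 0.0762]
eef_rot: [0.599, 0.801, 0.0, 0.0]
ft_force: [0.0, 0.6, -0.1]
width: 0.0216
grip_force: 0.0
```

Request:
arm_command(steps=[{"slide": [0,0,0],"rot": [0,0,0],"grip": 0},{"slide": [0,0,0],"rot": [0,0,0],"grip": 0},{"slide": [0,0,0],"rot": [0,0,0],"grip": 0},{"slide": [0,0,0],"rot": [0,0,0],"grip": 0},{"slide": [0,0,0],"rot": [0,0,0],"grip": 0},{"slide": [0,0,0],"rot": [0,0,0],"grip": 0},{"slide": [0,0,0],"rot": [0,0,0],"grip": 0},{"slide": [0,0,0],"rot": [0,0,0],"grip": 0}])

```text
time: 4.9
ee_pos: [0.5068, -0.1729, 0.0757]
eef_rot: [0.599, 0.801, 0.0, 0.0]
ft_force: [2.1, -0.9, 4.5]
width: 0.0138
grip_force: 40.0
```

Request:
arm_command(steps=[{"slide": [-0.0026,0.0086,0],"rot": [0,0,0],"grip": 0},{"slide": [-0.0026,0.0086,0],"rot": [0,0,0],"grip": 0},{"slide": [-0.0026,0.0086,0],"rot": [0,0,0],"grip": 0},{"slide": [-0.0026,0.0086,0],"rot": [0,0,0],"grip": 0},{"slide": [-0.0026,0.0086,0],"rot": [0,0,0],"grip": 0},{"slide": [-0.0026,0.0086,0],"rot": [0,0,0],"grip": 0},{"slide": [-0.0026,0.0086,0],"rot": [0,0,0],"grip": 0},{"slide": [-0.0024,0.0088,0],"rot": [0,0,0],"grip": 0}])

```text
time: 5.9
ee_pos: [0.4857, -0.1032, 0.0755]
eef_rot: [0.599, 0.801, 0.0, -0.0]
ft_force: [0.3, -2.8, 4.3]
width: 0.0136
grip_force: 40.0
```

Run:
```python
from st import *
st()
p=eyes.camera("top"); cv2.imwrite("pics/t2.png",cv2.resize(p["pixels"][165:275,245:395,::-1],None,fx=5.3333,fy=5.3333,interpolation=cv2.INTER_CUBIC))
p=eyes.camera("side"); a=p["pixels"][200:340,190:360,::-1]; cv2.imwrite("pics/s2.png",cv2.resize(a,None,fx=4,fy=4,interpolation=cv2.INTER_CUBIC))
```

```text
5.9 [ 0.4857 -0.1032  0.0755] yaw y 16.379632583104367 z [-0.  0. -1.] F [ 0.2977 -2.8399  4.3132] w 0.013597248825126168 39.98337149620056
q [ 0.6635  0.2487 -0.6021  1.9356  0.1658  1.006   0.2725]
```

View pics/s2.png

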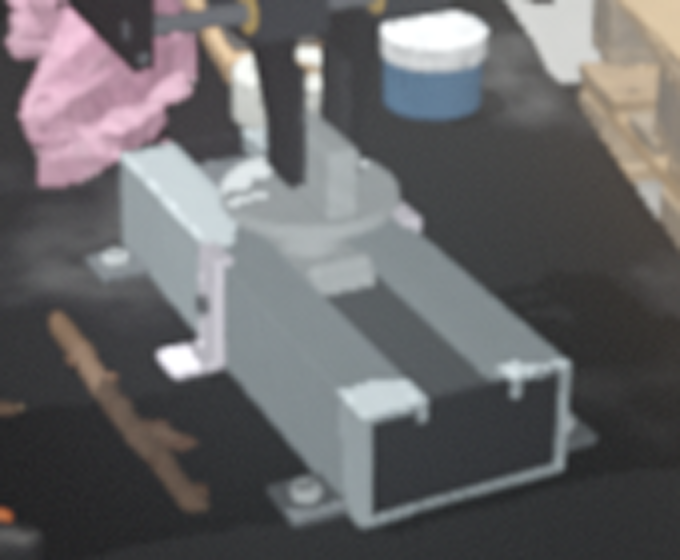

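The side crop shows the fin gripped at (330,170) and the stop standing between the lugs, at (210,300) and (405,215). The twig, tin and roll haven't moved. Next I'll press down.

Request:
arm_command(steps=[{"slide": [0,0,-0.003],"rot": [0,0,0],"grip": 0},{"slide": [0,0,-0.003],"rot": [0,0,0],"grip": 0},{"slide": [0,0,-0.003],"rot": [0,0,0],"grip": 0},{"slide": [0,0,-0.003],"rot": [0,0,0],"grip": 0},{"slide": [0,0,-0.003],"rot": [0,0,0],"grip": 0},{"slide": [0,0,0],"rot": [0,0,0],"grip": 0},{"slide": [0,0,0],"rot": [0,0,0],"grip": 0},{"slide": [0,0,0],"rot": [0,0,0],"grip": 0}], newtons=50)

```text
time: 7.0
ee_pos: [0.4859, -0.1031, 0.0605]
eef_rot: [0.599, 0.801, 0.0, -0.0]
ft_force: [-1.7, 3.7, 7.8]
width: 0.0138
grip_force: 50.0
```

Run:
```python
from st import *
p=eyes.camera("side"); a=p["pixels"][200:340,190:360,::-1]; cv2.imwrite("pics/s3.png",cv2.resize(a,None,fx=4,fy=4,interpolation=cv2.INTER_CUBIC))
```

```text
(no output)
```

View pics/s3.png

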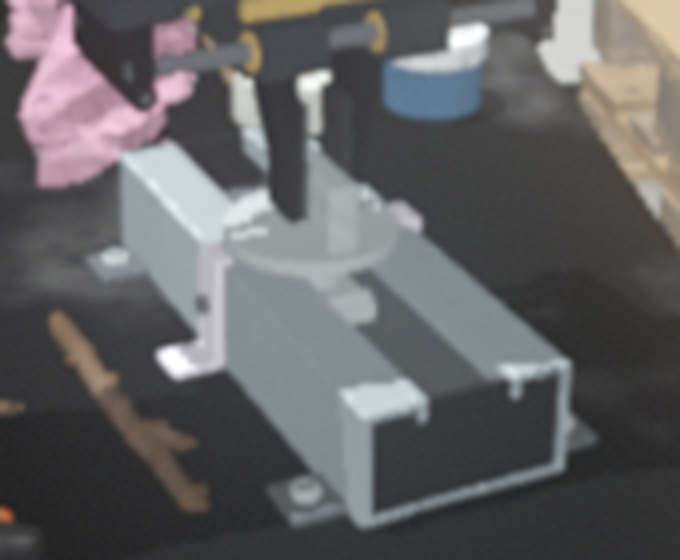

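The flange and the fingertips both dropped by about 34 px in the crop, which is about 15 mm, so the fin didn't slip. The flange is now nearly on the rail. Now the quarter turn.

Request:
arm_command(steps=[{"slide": [-0.0003,0.0002,0],"rot": [0,0,-9],"grip": 0},{"slide": [-0.0003,0.0002,0],"rot": [0,0,-9],"grip": 0},{"slide": [-0.0003,0.0002,0],"rot": [0,0,-9],"grip": 0},{"slide": [-0.0003,0.0002,0],"rot": [0,0,-9],"grip": 0},{"slide": [-0.0003,0.0002,0],"rot": [0,0,-9],"grip": 0},{"slide": [-0.0003,0.0002,0],"rot": [0,0,-9],"grip": 0},{"slide": [-0.0003,0.0002,0],"rot": [0,0,-9],"grip": 0},{"slide": [-0.0003,0.0001,0],"rot": [0,0,-9],"grip": 0}])

```text
time: 8.05
ee_pos: [0.4841, -0.1026, 0.0609]
eef_rot: [0.956, 0.293, 0.0, 0.0]
ft_force: [0.1, 0.2, 7.2]
width: 0.0139
grip_force: 50.0
```

Request:
arm_command(steps=[{"slide": [-0.0002,0,0],"rot": [0,0,-9],"grip": 0},{"slide": [0,0,0],"rot": [0,0,-9],"grip": 0},{"slide": [0,0,0],"rot": [0,0,0],"grip": 0},{"slide": [0,0,0],"rot": [0,0,0],"grip": 0},{"slide": [0,0,0],"rot": [0,0,0],"grip": 0},{"slide": [0,0,0],"rot": [0,0,0],"grip": 0},{"slide": [0,0,0],"rot": [0,0,0],"grip": 0},{"slide": [0,0,0],"rot": [0,0,0],"grip": 0}])

```text
time: 9.05
ee_pos: [0.4839, -0.1026, 0.0609]
eef_rot: [0.99, 0.142, 0.0, 0.0]
ft_force: [-0.3, -0.1, 7.5]
width: 0.0134
grip_force: 50.0
```

Run:
```python
from st import *
st()
```

```text
9.05 [ 0.4839 -0.1026  0.0609] yaw y -73.650697580767 z [ 0.001  -0.0003 -1.    ] F [-0.3186 -0.1267  7.475 ] w 0.013423055017034655 49.995415806770325
q [ 0.4723  0.2358 -0.3908  1.9621  0.1089  0.9626 -1.2564]
```

Square to within 0.3°. I'll let it rise about 8 mm, then open and go up.

Request:
arm_command(steps=[{"slide": [0,0,0.002],"rot": [0,0,0],"grip": 0},{"slide": [0,0,0.002],"rot": [0,0,0],"grip": 0},{"slide": [0,0,0.002],"rot": [0,0,0],"grip": 0},{"slide": [0,0,0.001],"rot": [0,0,0],"grip": 0},{"slide": [0,0,0],"rot": [0,0,0],"grip": 0},{"slide": [0,0,0],"rot": [0,0,0],"grip": 0.1},{"slide": [0,0,0],"rot": [0,0,0],"grip": 0.2},{"slide": [0,0,0],"rot": [0,0,0],"grip": 0.35}], newtons=10)

```text
time: 10.05
ee_pos: [0.4827, -0.1024, 0.0669]
eef_rot: [0.99, 0.142, -0.001, -0.0]
ft_force: [0.6, 1.0, -0.2]
width: 0.0217
grip_force: 0.0
```

Request:
arm_command(steps=[{"slide": [0,0,0],"rot": [0,0,0],"grip": 0.45},{"slide": [0,0,0],"rot": [0,0,0],"grip": 0.5},{"slide": [0,0,0.01],"rot": [0,0,0],"grip": 0.5},{"slide": [0,0,0.02],"rot": [0,0,0],"grip": 0.5},{"slide": [0,0,0.03],"rot": [0,0,0],"grip": 0.5},{"slide": [0,0,0.03],"rot": [0,0,0],"grip": 0.5},{"slide": [-0.01,-0.03,0.03],"rot": [0,0,0],"grip": 0.5},{"slide": [-0.02,-0.05,0.03],"rot": [0,0,0],"grip": 0.5}])

```text
time: 11.05
ee_pos: [0.4537, -0.1816, 0.2195]
eef_rot: [0.99, 0.144, 0.001, 0.0]
ft_force: [0.9, -0.8, -1.0]
width: 0.0435
grip_force: 0.0
```

Request:
arm_command(steps=[{"slide": [-0.02,-0.05,0],"rot": [0,0,0],"grip": 0.5},{"slide": [-0.02,-0.05,0],"rot": [0,0,0],"grip": 0.5},{"slide": [-0.02,-0.05,0],"rot": [0,0,0],"grip": 0.5},{"slide": [-0.02,-0.05,0],"rot": [0,0,0],"grip": 0.5},{"slide": [0,0,0],"rot": [0,0,0],"grip": 0.5},{"slide": [0,0,0],"rot": [0,0,0],"grip": 0.5},{"slide": [0,0,0],"rot": [0,0,0],"grip": 0.5},{"slide": [0,0,0],"rot": [0,0,0],"grip": 0.5}])

```text
time: 12.05
ee_pos: [0.374, -0.3813, 0.2178]
eef_rot: [0.99, 0.143, 0.0, 0.0]
ft_force: [-0.1, 0.0, 0.4]
width: 0.0437
grip_force: 0.0
```

Run:
```python
from st import *
st()
p=eyes.camera("side"); a=p["pixels"][200:340,190:360,::-1]
b=eyes.camera("top")
q=b["pixels"][165:275,245:395,::-1]
a=cv2.resize(a,(364,300),interpolation=cv2.INTER_CUBIC); q=cv2.resize(q,(409,300),interpolation=cv2.INTER_CUBIC)
cv2.imwrite("pics/e.png",np.hstack([a,q]))
# predicted fin end points, locked (z .089) and unlocked(.097)
S=np.array([.4863,-.1017]); n=np.array([.9584,.2853])
for z in(.081,.089,.097):
  for s in(-.032,.032):
    X=[*(S+s*n),z]; u=proj(p,X);v=proj(b,X); print(z,s,(u-[190,200])*[364/170,300/140],(v-[245,165])*2.727+[364,0])
```

```text
12.05 [ 0.374  -0.3813  0.2178] yaw y -73.51677756512944 z [ 0.0004 -0.0002 -1.    ] F [-0.1115  0.0072  0.3615] w 0.04372020772565134 0.0
q [ 0.8229  0.1406 -0.1243  1.7046  0.0179  1.2971 -0.5882]
0.081 -0.032 [126.7153  92.0841] [566.1883 175.0367]
0.081 0.032 [204.3439  77.2505] [538.7911  88.7333]
0.089 -0.032 [126.6309  82.1559] [567.4099 174.3943]
0.089 0.032 [204.5588  67.6011] [539.7553  87.3048]
0.097 -0.032 [126.5459  72.1489] [568.6543 173.7401]
0.097 0.032 [204.7753  57.8778] [540.7373  85.85  ]
```

View pics/e.png

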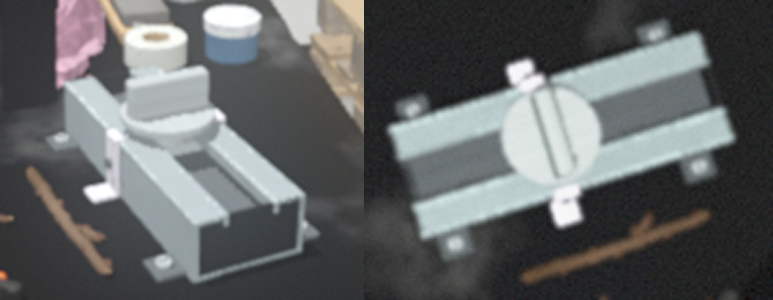

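The fin's ends are at about (127,82) and (207,68) in the side view, matching the locked height. In the top view they match the predicted square pose between the lugs. The bystanders haven't moved and the robot is clear.

```bash
python3 -c "
from bench import order
print(order.close_job())"
```

```text
the job is handed in; nothing more can be done
None
```

The stop is centred at the index clip and locked with its fin square across the rail, as far as the last pictures show; the twig, film and tin look unmoved, and the job was handed in at about 12 s (no verdict was returned).

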